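# Slide the culture dish into the colony imager

### The arm

A 7-joint arm with a two-finger parallel gripper is mounted at the origin on the work surface. World frame = base frame: x ahead of the robot, y to its left, z up, the work surface at z = 0. Lengths are in m, angles in rad, forces in N, time in s.
With the tool pointing down it reaches from about 0.4 to 0.85 m from the base axis. Payload 10.4 kg.
Tool frame: the origin (TCP) lies at the very end of the fingers, on their centre line; the grasp point (between the pads) lies 19 mm behind it (manip.grip_point_offset is the distance from the TCP to the grasp point, in m); z points along the fingers, y is the line along which they close (so a half turn about z gives the same grasp; the last joint's range is limited). The gripper opens to 85 mm and grips with 20 to 120 N. Pads are 22 mm wide; open, the fingers measure 114 mm over their backs; the gripper's body (76 mm by 85 mm) begins 54 mm behind the grasp point. The pads swing forward as they close: fully open they stand 13 mm farther back than shut.
Start: joints at [1.305, 0.332, -0.065, 1.46, 0.022, 1.35, -0.088], TCP at [0.15, -0.607, 0.231] pointing down, gripper open.
Joint ranges: [-2.6, 2.6], [-0.5, 2.12], [-1.47, 1.34], [0.16, 2.42], [-1.27, 4.41], [0.06, 2.06], [-2.6, 2.6]. Speed limits (rad/s): [2.22, 2.22, 2.79, 2.79, 3.14, 3.14, 3.14].

### API

Orientations are given as a unit quaternion [x, y, z, w].
In Python, from workcell import manip gives the robot as it stands. The module is installed in compiled form; this text tells all that it offers.
- The arm moves only by the tool step_arm, never from a script. Its argument "moves" is a list of rows, each a list of 7 numbers: the closure, from 0 (fully open) to 1 (shut), then the shift along the world's x, y, z in mm, then the turn, a rotation vector about the world's x, y, z in rad. In form: [[grip, tx, ty, tz, ax, ay, az], ...]. A call has 1 to 10 rows; each row is the pose to reach, as a shift and turn from the pose commanded when the call began; what a row does not reach only later rows make up. A row lasts 1/10 s, in which the tool goes at most 50 mm and 8.59 degrees, less where a joint would pass 70% of its speed; a pose out of reach is approached as far as the arm can. A call with a gripper value outside its range is refused whole. The fingers move at their own pace and stop on an object; "grip_force" is the grip in N (left out, the last holds). Time passes only in rows, so rows that repeat a pose let the fingers close. It gives the time, the measured TCP pose, the force, the opening and the grip force at its end, in the units of the state.
- manip.get_obs(): the state, without advancing time (a new reading comes with each control period).
- manip.camera(name): name is "scene" or "top" or "wrist"; returns a dict with "image" (480x640x3 uint8, blue, green, red), "K" (3x3 intrinsics, pixels), "dist_coeffs" ([k1, k2, p1, p2, k3] as OpenCV has them; the pictures are not rectified), "rvec" (rotation vector, rad) and "tvec" (3), from world to camera coordinates, as OpenCV has them; the wrist camera has in their place "mount" (4x4, takes a point from camera to tool coordinates, whose origin is the TCP and whose axes are the flange's). Camera axes: x right, y down, z forward; pixel columns grow to the right and rows downward; lengths in m; the calibration is good to about 2 mm. A picture is of the moment at which its call begins: read the wrist's pose just before it. There is no depth.
- manip.hand_in(): hands the job in; it is judged then, once.
The state is a dict: "clock": time; "joint_pos": joint angles; "joint_velocities": joint speeds; "tau": joint torques, N m; "position": TCP position; "ee_rot": TCP orientation; "ft_force": force on the tool from outside, world axes, zero at the start; "torque": the same for the moment, N m; "grip_width": opening from 0.0 (shut) to 1.0 (fully open); "grasp_force": force on a finger pad.
Only numpy, scipy, OpenCV 4.12 (cv2) and the standard library are available. Lean on these libraries where they do the work, as an engineer would, in place of code of your own. Each camera call takes 0.05 s, during which the arm holds its last target. There are 200 camera calls.

### The job

Slide the large Petri dish over the bench into the open fork of the colony imager until it touches the fork's back wall, then go on pushing the dish gently so that the fork runs in with it until it snaps fully home against its stop. Keep the dish flat on the bench, do not push hard enough to crack it, and leave the other things on the bench where they are.

Things in the scene. Friction and masses are not known exactly. Their poses are not given: they have to be found in the camera images.
- dish: the large closed Petri dish: a flat clear round dish, 90 mm across, 16 mm high, too wide to grip, about 70 g; thin plastic that cracks when a push on it exceeds about 18 N. Origin at the centre of its underside, z up
- imager: the colony imager, a white machine fixed to the bench. Origin on the bench near where the dish's centre ends; x points into the machine (the way to push), y left, z up. A flat hood, 172 mm wide, underside 30 and top 52 mm above the bench, spans x = -7 to +160 mm; a grey camera housing 130 mm wide rises to 122 mm from x = +85 on
- pocket (a point): centre of the fork's pocket on the bench, axes as the imager's; moves with the fork, a floorless aluminium U, 2 to 14 mm above the bench, sliding along x. Back wall's inner face at x = +46 mm; arms 97 mm apart inside, from there to x = -20 mm, then flared lips to x = -48 mm, 137 mm wide over all. A dish against the back wall has its centre at x = +1 mm
- carrier (a joint): how far the fork stands out, m: 0.055 to 0.07 at the start, falls as it goes in; slides stiffly (1 to 2 N). It is home somewhere between +0.012 and -0.012: the end stop, hidden under the hood, differs from start to start. 4 mm before the end a spring catch resists with about 5 to 9 N, then snaps in; then comes the hard stop
- seat_pin (a joint): small sprung pin on the hidden end stop, m: 0 until the fork's tail meets it, 0.004 when the fork is fully home and caught; pushed back out only by force
- dish_stack: two small closed Petri dishes (55 mm across) stacked, 30 mm high in all, one loose piece; origin at the centre of the underside
- small_dish: a small closed Petri dish, 55 mm across, 15 mm high, loose, beside the imager's fork; origin at the centre of the underside
- amber_bottle: amber reagent bottle, 56 mm across, 120 mm high, loose, beside the imager's fork; origin at the centre of the underside
- beaker: empty glass beaker, 72 mm across, 95 mm high, loose; origin at the centre of the underside
- wash_bottle: white wash bottle, 60 mm across, 160 mm high, loose; origin at the centre of the underside
Not all that is in view belongs to the job. Leave any black look-alike of the dish alone.

How it is judged:
On the way, in this order (a step that is already met when the one before it is completed fails the run):
1. the dish is fully in the fork's pocket while the fork still stands well out (x of dish in the frame of pocket between -0.006 and 0.006 m and y of dish in the frame of pocket between -0.006 and 0.006 m and value of joint carrier above 0.025 m), for 0.1 s.
2. the fork is fully home with the dish in it (x of dish in the frame of pocket between -0.006 and 0.006 m and y of dish in the frame of pocket between -0.006 and 0.006 m and value of joint seat_pin above 0.0028 m), for 0.2 s.
At the end, for the whole second after the job is handed in: The fork is snapped home (seat pin pressed more than 2.8 mm) and the large dish lies still and flat in its pocket, its centre within 6 mm of the pocket's centre along and across the fork (all of step 2 and angle between dish's own z axis and vertical below 0.05 rad and linear speed of dish below 0.01 m/s); the robot touches nothing.
It fails at once if the robot presses on the large dish with more than 20 N (contact force between any of the fingers, the arm and dish above 20 N).
It fails at once if the large dish is lifted or tipped off the bench (angle between dish's own z axis and vertical above 0.3 rad or height (world z) of dish above 0.012 m).
It fails at once if another thing on the bench is moved by more than 20 mm (distance of any of dish_stack, small_dish, amber_bottle, beaker, wash_bottle from where it was at the start of the episode above 0.02 m).
It also fails if it takes over 64 s, if anything falls off the work surface, if the arm or the gripper's body presses on something with over 40 N, if the wrist force passes 120 N, or if a joint passes its speed limit or range.

## Working session

There is one attempt and no reset: what is moved stays moved. The work goes in short steps, Python scripts to look and compute and a tool call to move; the robot and the scene stay as the last step left them, time stands still between calls to the robot, and variables do not carry over. Pictures are saved under pics/ and viewed, at most 10 in all, crops included, and the job is handed in when it is done.

Besides the shell and the picture viewer there is one more tool, called as name(argument=value, ...), one argument or row to a line, values as JSON. step_arm: Moves the arm, as the interface text tells. Its arguments: {"type":"object","properties":{"moves":{"type":"array","items":{"type":"array","items":{"type":"number"}}},"grip_force":{"type":"number"}},"required":["moves"]}

```bash
mkdir -p pics
cat > h.py <<'E'
import numpy as np, cv2
from workcell import manip
def ray(c,uv):
    R,_=cv2.Rodrigues(np.array(c["rvec"],float)); t=np.array(c["tvec"],float).ravel()
    p=cv2.undistortPoints(np.array(uv,float).reshape(-1,1,2),np.array(c["K"]),np.array(c["dist_coeffs"])).reshape(-1,2)
    d=np.c_[p,np.ones(len(p))]@R
    return -R.T@t,d
def onplane(c,uv,z):
    o,d=ray(c,uv); return o+d*((z-o[2])/d[:,2])[:,None]
def proj(c,P):
    return cv2.projectPoints(np.array(P,float).reshape(-1,1,3),np.array(c["rvec"],float),np.array(c["tvec"],float),np.array(c["K"]),np.array(c["dist_coeffs"]))[0].reshape(-1,2)
E
python3 - <<'E'
from h import *
for n in ("scene","top"):
    c=manip.camera(n); cv2.imwrite(f"pics/{n}0.png",c["image"]); print(n,ray(c,[[320,240]]))
o=manip.get_obs(); print(o["clock"],o["position"],o["ee_rot"],o["ft_force"],o["grip_width"])
E
```

```text
scene (array([ 0.84469176, -0.56659583,  0.82696098]), array([[-0.32191211,  0.56811565, -0.75750535]]))
top (array([ 0.28046966, -0.00399048,  1.36338113]), array([[ 0.18166436, -0.02088047, -0.98324533]]))
0.1 [ 0.15015371 -0.60634736  0.2305833 ] [ 9.92638887e-01  1.21109952e-01 -1.21899206e-04 -6.36326904e-04] [ 0.7431489  -0.12559408  0.81482209] 0.9987489269167922
```

View pics/top0.png

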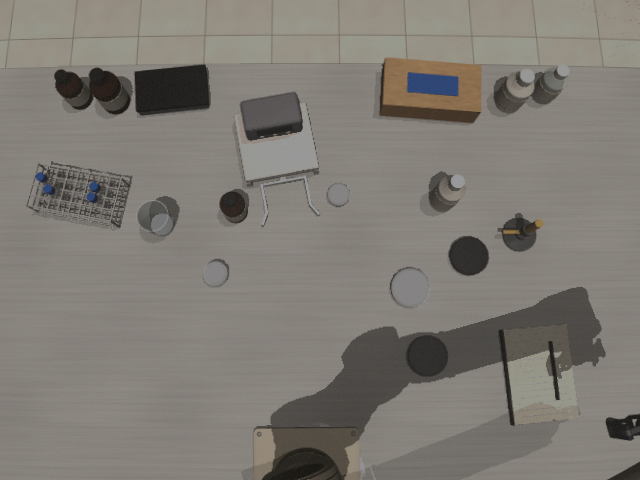

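View pics/scene0.png

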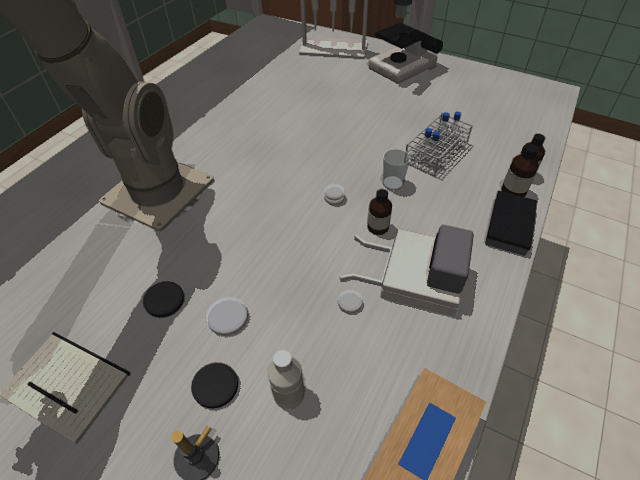

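Run:
```python
from h import *
c=manip.camera("top"); im=c["image"]
cv2.imwrite("pics/crop1.png",cv2.resize(im[90:240,200:400],None,fx=4,fy=4,interpolation=cv2.INTER_CUBIC))
# bright dish
print(onplane(c,[[410,287]],0.016),onplane(c,[[290,205],[339,194]],0.014))
g=cv2.cvtColor(im,cv2.COLOR_BGR2GRAY)
hsv=cv2.cvtColor(im,cv2.COLOR_BGR2HSV)
print(im[287,380:440].tolist()[::4]); 
d=im.astype(int); blue=(d[...,0]-d[...,2])
print(blue[287,380:440:2],blue[255:320:2,410])
m=(blue>6).astype(np.uint8)*255
m=cv2.morphologyEx(m,cv2.MORPH_OPEN,np.ones((3,3)))
for k in cv2.findContours(m,cv2.RETR_EXTERNAL,cv2.CHAIN_APPROX_NONE)[0]:
    if cv2.contourArea(k)>150: print(cv2.contourArea(k),cv2.boundingRect(k),cv2.fitEllipse(k) if len(k)>5 else 0)
```

```text
[[ 0.42033488 -0.23508136  0.016     ]] [[ 0.61247146  0.03603979  0.014     ]
 [ 0.63827814 -0.07778656  0.014     ]]
[[129, 134, 138], [128, 133, 138], [128, 134, 137], [122, 124, 127], [129, 129, 131], [131, 131, 133], [130, 131, 132], [133, 133, 134], [131, 131, 133], [131, 131, 134], [129, 128, 130], [131, 131, 133], [126, 126, 127], [126, 132, 137], [128, 133, 139]]
[ -9 -12 -10 -11  -9  -4  -5  -2  -2  -3  -2  -1  -2  -2  -1  -2  -2  -2
  -3  -2  -1  -3  -2  -1  -1  -6 -11 -10 -11 -10] [-11 -11 -10 -10  -9 -11  -7   0  -2  -2  -2  -1  -1  -2  -3  -2  -2  -1
  -2  -1   0  -1  -1  -2  -1  -4  -5  -9 -11 -10  -9 -11 -10]
152.0 (87, 181, 13, 22) ((92.89434814453125, 191.81597900390625), (10.562661170959473, 22.6398983001709), 10.693801879882812)
924.5 (407, 73, 51, 23) ((432.3108215332031, 83.84339141845703), (21.0502872467041, 63.17340087890625), 95.0326156616211)
```

View pics/crop1.png

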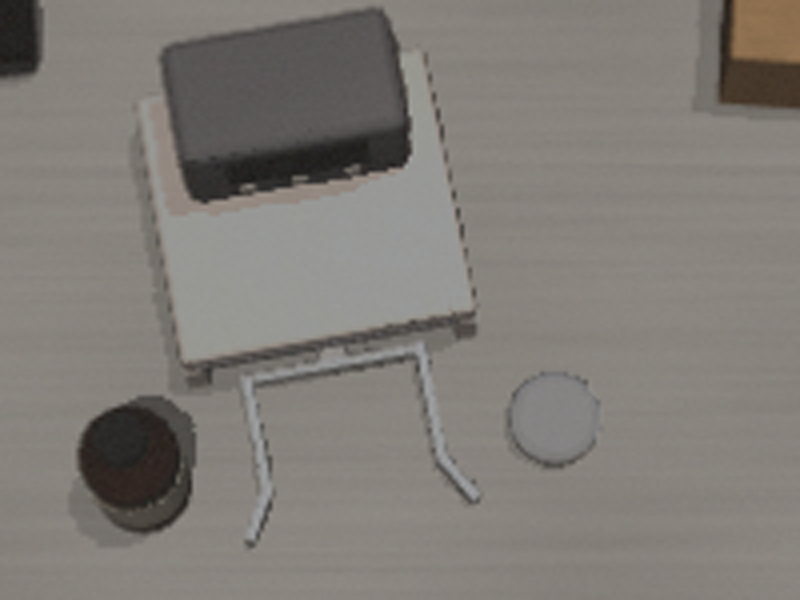

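```bash
cat >> h.py <<'E'
def blobs(c,roi,th=-7.5):
    x0,y0,x1,y1=roi; d=cv2.GaussianBlur(c["image"],(3,3),0).astype(int)
    m=((d[...,0]-d[...,2])>th)[y0:y1,x0:x1].astype(np.uint8)*255
    m=cv2.morphologyEx(m,cv2.MORPH_OPEN,np.ones((5,5)))
    k=max(cv2.findContours(m,cv2.RETR_EXTERNAL,cv2.CHAIN_APPROX_NONE)[0],key=cv2.contourArea)
    return cv2.contourArea(k),cv2.fitEllipse(k+np.array([x0,y0]))
E
python3 - <<'E'
from h import *
c=manip.camera("top")
f=lambda P:(np.array(P,float)+.5)/4-.5+[200,90]
H=onplane(c,f([(180,362),(474,315),(425,52),(138,103)]),.052); print("hood",H.round(4), np.linalg.norm(np.diff(H,axis=0),axis=1))
F=onplane(c,f([(255,381),(418,353),(262,488),(437,460),(250,543),(478,497)]),.014);print("fork",F.round(4),np.linalg.norm(F[0]-F[1]))
for a,b in ((H[0],H[1]),(H[1],H[2]),(H[3],H[0]),(F[0],F[1]),(F[0],F[2]),(F[1],F[3]),(F[4],F[5])): print(np.degrees(np.arctan2(*(b-a)[[1,0]])))
x=np.array([np.cos(0),0])
for n,roi,z in(("dish",(375,255,445,322),.012),("small",(322,178,355,212),.012),("stack",(198,255,232,290),.025)):
    A,e=blobs(c,roi); print(n,A,e,onplane(c,[e[0]],z).round(4))
s=manip.camera("scene")
for n,roi,z in(("dish",(195,285,260,345),.012),("small",(330,283,370,318),.012)):
    A,e=blobs(s,roi); print(n,A,e,onplane(s,[e[0]],z).round(4))
print(onplane(c,[[235,217]],.01).round(3),"bottle", onplane(c,[[443,200]],.03).round(3))
E
```

```text
hood [[ 0.6617  0.1379  0.052 ]
 [ 0.6887 -0.029   0.052 ]
 [ 0.8493 -0.0018  0.052 ]
 [ 0.8184  0.1652  0.052 ]] [0.16915728 0.16290328 0.16983666]
fork [[ 0.661   0.0981  0.014 ]
 [ 0.6775  0.0031  0.014 ]
 [ 0.597   0.0934  0.014 ]
 [ 0.6132 -0.0076  0.014 ]
 [ 0.5646  0.1     0.014 ]
 [ 0.5911 -0.0312  0.014 ]] 0.09642789584947105
-80.81525086808462
9.641915156477756
-170.1180557351152
-80.1493243809609
-175.80737911279056
-170.50713928834827
-78.5955452281949
dish 1259.0 ((409.892578125, 287.1271057128906), (39.31098175048828, 40.83556365966797), 135.75900268554688) [[ 0.4205 -0.2355  0.012 ]]
small 424.0 ((338.27984619140625, 194.0821075439453), (23.13434410095215, 23.494491577148438), 56.02850341796875) [[ 0.6386 -0.0762  0.012 ]]
stack 528.0 ((215.56765747070312, 272.7462158203125), (25.12490463256836, 26.895071029663086), 33.647281646728516) [[0.4541 0.2029 0.025 ]]
dish 1406.5 ((227.13919067382812, 316.4864196777344), (40.683406829833984, 44.135616302490234), 83.76063537597656) [[ 0.4254 -0.241   0.012 ]]
small 530.5 ((350.16766357421875, 301.781494140625), (24.606178283691406, 27.6805477142334), 124.5802001953125) [[ 0.6429 -0.0818  0.012 ]]
[[0.586 0.163 0.01 ]] bottle [[ 0.619 -0.317  0.03 ]]
```

Run:
```python
from h import *
c=manip.camera("top"); g=cv2.cvtColor(c["image"],cv2.COLOR_BGR2GRAY)
for roi in((445,230,495,282),(402,330,452,380)):
    x0,y0,x1,y1=roi; m=(g[y0:y1,x0:x1]<45).astype(np.uint8)
    k=max(cv2.findContours(m,0,1)[0],key=cv2.contourArea); e=cv2.fitEllipse(k+np.array([x0,y0])); print(e,onplane(c,[e[0]],.012).round(4))
D=np.array([.422,-.237]);P=np.array([.508,.023]);d=P-D;L=np.linalg.norm(d);u=d/L;print(L,u,np.degrees(np.arctan2(u[1],u[0])), D-.062*u)
o=manip.get_obs();print(o["position"])
```

```text
((468.13702392578125, 256.0231628417969), (33.736942291259766, 36.93721008300781), 125.23436737060547) [[ 0.4909 -0.373   0.012 ]]
((424.4093933105469, 355.5516357421875), (32.661376953125, 37.12319564819336), 172.42910766601562) [[ 0.2674 -0.2629  0.012 ]]
0.2738539756877742 [0.31403597 0.94941108] 71.69737375825181 [ 0.40252977 -0.29586349]
[ 0.15021569 -0.60657737  0.23107009]
```

step_arm(
  moves=[
    [0.5, 60, 75, 0, 0, 0, 0.15],
    [0.5, 90, 110, 0, 0, 0, 0.3],
    [0.5, 120, 150, 0, 0, 0, 0.45],
    [0.5, 150, 185, 0, 0, 0, 0.6],
    [0.5, 180, 220, 0, 0, 0, 0.75],
    [0.5, 215, 260, 0, 0, 0, 0.9],
    [0.5, 250, 303, 0, 0, 0, 1.012],
    [0.5, 250, 303, -50, 0, 0, 1.012],
    [0.5, 250, 303, -100, 0, 0, 1.012],
    [0.5, 250, 303, -120, 0, 0, 1.012],
  ],
)

```text
clock: 1.3
position: [0.4006, -0.3014, 0.1089]
ee_rot: [0.809, 0.588, 0.0, -0.001]
ft_force: [-0.9, -0.5, 0.3]
grip_width: 0.5
grasp_force: 0.0
```

```bash
cat >> h.py <<'E'
def wrist():
    from scipy.spatial.transform import Rotation as Ro
    o=manip.get_obs(); c=manip.camera("wrist"); M=np.eye(4); M[:3,:3]=Ro.from_quat(o["ee_rot"]).as_matrix(); M[:3,3]=o["position"]
    W=np.linalg.inv(M@np.array(c["mount"])); c["rvec"]=cv2.Rodrigues(W[:3,:3])[0]; c["tvec"]=W[:3,3]; return o,c
E
python3 - <<'E'
from h import *
from scipy.spatial.transform import Rotation as Ro
o,c=wrist(); cv2.imwrite("pics/w1.png",c["image"]); print(o["clock"],o["position"],Ro.from_quat(o["ee_rot"]).as_matrix().round(3),o["ft_force"],o["grip_width"])
print(proj(c,[[.422,-.237,.016],[.437,-.192,.016],[.407,-.282,.016]]))
E
```

```text
1.3 [ 0.40056228 -0.30143469  0.10894428] [[ 0.308  0.951 -0.001]
 [ 0.951 -0.308  0.001]
 [ 0.001 -0.001 -1.   ]] [-0.90430633 -0.45554818  0.26103186] 0.500073394157528
[[324.63474438 144.87717132]
 [325.45191841  67.01646482]
 [323.90651757 214.343515  ]]
```

View pics/w1.png

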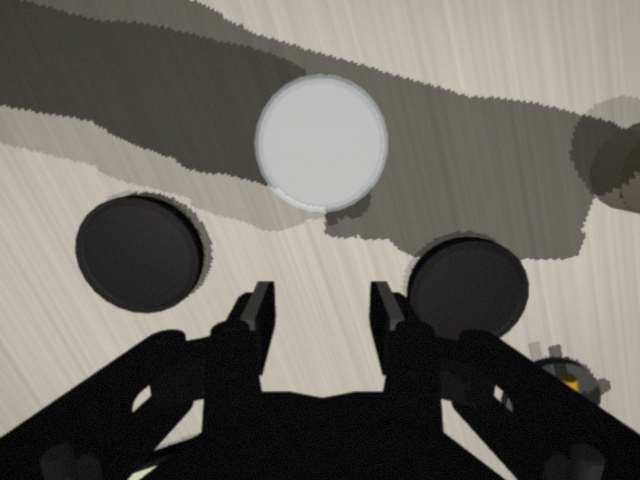

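step_arm(
  moves=[
    [0.5, 0, 0, -45, 0, 0, 0],
    [0.5, 0, 0, -80, 0, 0, 0],
    [0.5, 0, 0, -95, 0, 0, 0],
    [0.5, 0, 0, -104, 0, 0, 0],
    [0.5, 0, 0, -104, 0, 0, 0],
    [0.5, 0, 0, -104, 0, 0, 0],
  ],
)

```text
clock: 1.95
position: [0.401, -0.3043, 0.0086]
ee_rot: [0.81, 0.587, 0.0, 0.001]
ft_force: [0.1, 0.5, -0.3]
grip_width: 0.507
grasp_force: 0.0
```

step_arm(
  moves=[
    [0.5, 0, 0, -3, 0, 0, 0],
    [0.5, 0, 0, -5, 0, 0, 0],
    [0.5, 0, 0, -7, 0, 0, 0],
    [0.5, 0, 0, -7, 0, 0, 0],
  ],
)

```text
clock: 2.35
position: [0.4002, -0.3037, 0.0002]
ee_rot: [0.81, 0.587, -0.0, -0.0]
ft_force: [-0.0, -0.0, -1.0]
grip_width: 0.501
grasp_force: 0.0
```

Run:
```python
from h import *
c=manip.camera("scene");cv2.imwrite("pics/s2.png",cv2.resize(c["image"][220:380,140:350],None,fx=3.5,fy=3.5,interpolation=cv2.INTER_CUBIC))
for i in range(3):
    o=manip.get_obs();print(o["position"],o["ft_force"])
```

```text
[ 4.00217322e-01 -3.03660708e-01  3.13039890e-04] [-0.78226935  0.24267848  0.49020425]
[ 4.00217322e-01 -3.03660708e-01  3.13039890e-04] [-0.78226935  0.24267848  0.49020425]
[ 4.00217322e-01 -3.03660708e-01  3.13039890e-04] [-0.78226935  0.24267848  0.49020425]
```

View pics/s2.png

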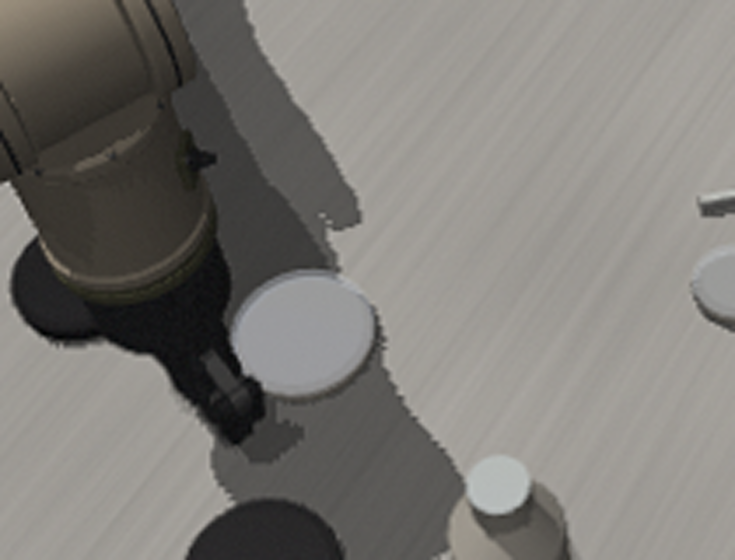

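step_arm(
  moves=[
    [0.5, 2, 6, 0, 0, 0, 0],
    [0.5, 4, 12, 0, 0, 0, 0],
    [0.5, 5, 16, 0, 0, 0, 0],
    [0.5, 7, 20, 0, 0, 0, 0],
    [0.5, 8, 25, 0, 0, 0, 0],
    [0.5, 10, 31, 0, 0, 0, 0],
    [0.5, 13, 38, 0, 0, 0, 0],
    [0.5, 15, 46, 0, 0, 0, 0],
    [0.5, 18, 54, 0, 0, 0, 0],
    [0.5, 21, 62, 0, 0, 0, 0],
  ],
)

```text
clock: 3.4
position: [0.4215, -0.2409, 0.0004]
ee_rot: [0.809, 0.587, 0.0, 0.0]
ft_force: [-0.9, -0.9, -1.1]
grip_width: 0.502
grasp_force: 0.3
```

```bash
cat > wd.py <<'E'
from h import *
o,c=wrist()
d=cv2.GaussianBlur(c["image"],(5,5),0).astype(int)
m=(((d[...,0]-d[...,2])>-4)&(d.sum(2)>330)).astype(np.uint8)*255
m=cv2.morphologyEx(m,cv2.MORPH_OPEN,np.ones((7,7)))
k=max(cv2.findContours(m,0,1)[0],key=cv2.contourArea); e=cv2.fitEllipse(cv2.convexHull(k))
p=onplane(c,[e[0]],.016)[0]
R=cv2.Rodrigues(c["rvec"])[0]
from scipy.spatial.transform import Rotation as Ro
T=Ro.from_quat(o["ee_rot"]).as_matrix()
print(o["clock"],o["position"].round(4),o["ft_force"].round(1),"dish px",e,cv2.contourArea(k),"world",p.round(4),"in tool",(T.T@(p-o["position"])).round(4))
E
python3 wd.py
```

```text
3.4 [ 4.215e-01 -2.409e-01  4.000e-04] [-0.9 -0.9 -1.1] dish px ((321.6737060546875, 181.56732177734375), (236.6302490234375, 237.1902618408203), 72.56637573242188) 43465.5 world [ 0.4376 -0.1882  0.016 ] in tool [ 0.0551 -0.0011 -0.0156]
```

step_arm(
  moves=[
    [0.5, 2, 7, 0, 0, 0, 0],
    [0.5, 5, 15, 0, 0, 0, 0],
    [0.5, 8, 24, 0, 0, 0, 0],
    [0.5, 11, 33, 0, 0, 0, 0],
    [0.5, 14, 42, 0, 0, 0, 0],
    [0.5, 17, 51, 0, 0, 0, 0],
    [0.5, 20, 60, 0, 0, 0, 0],
    [0.5, 23, 69, 0, 0, 0, 0],
    [0.5, 26, 78, 0, 0, 0, 0],
    [0.5, 29, 87, 0, 0, 0, 0],
  ],
)

```text
clock: 4.45
position: [0.4505, -0.1539, 0.0003]
ee_rot: [0.81, 0.587, 0.0, 0.0]
ft_force: [-0.4, 0.1, 0.6]
grip_width: 0.5
grasp_force: 0.3
```

```bash
python3 wd.py
```

```text
4.45 [ 4.505e-01 -1.539e-01  3.000e-04] [-0.4  0.1  0.6] dish px ((321.9272766113281, 181.6207733154297), (236.0288848876953, 236.94027709960938), 59.85216522216797) 43273.0 world [ 0.4666 -0.1013  0.016 ] in tool [ 0.0551 -0.001  -0.0157]
```

step_arm(
  moves=[
    [0.5, 3, 8, 0, 0, 0, 0],
    [0.5, 6, 18, 0, 0, 0, 0],
    [0.5, 10, 29, 0, 0, 0, 0],
    [0.5, 14, 41, 0, 0, 0, 0],
    [0.5, 18, 54, 0, 0, 0, 0],
    [0.5, 22, 67, 0, 0, 0, 0],
    [0.5, 26, 80, 0, 0, 0, 0],
    [0.5, 31, 93, 0, 0, 0, 0],
    [0.5, 34, 104, 0, 0, 0, 0],
    [0.5, 37, 112, 0, 0, 0, 0],
  ],
)

```text
clock: 5.5
position: [0.4874, -0.0413, 0.0003]
ee_rot: [0.809, 0.587, 0.0, -0.0]
ft_force: [-1.1, -0.4, 0.8]
grip_width: 0.503
grasp_force: 0.4
```

step_arm(
  moves=[
    [0.5, 2, 6, 0, 0, 0, 0],
    [0.5, 3, 10, 0, 0, 0, 0],
    [0.5, 4, 12, 0, 0, 0, 0],
    [0.5, 4, 12, 0, 0, 0, 0],
  ],
)

```text
clock: 5.9
position: [0.4913, -0.0306, 0.0003]
ee_rot: [0.81, 0.587, 0.0, 0.0]
ft_force: [0.2, 0.4, -1.5]
grip_width: 0.498
grasp_force: 0.0
```

```bash
python3 wd.py
```

```text
5.9 [ 4.913e-01 -3.060e-02  3.000e-04] [ 0.2  0.4 -1.5] dish px ((321.1361389160156, 177.94302368164062), (229.11074829101562, 237.76519775390625), 85.02136993408203) 42100.5 world [0.5076 0.0234 0.016 ] in tool [ 0.0564 -0.0013 -0.0157]
```

step_arm(
  moves=[
    [0.5, -4, -12, 0, 0, 0, 0],
    [0.5, -7, -20, 5, 0, 0, 0],
    [0.5, -7, -20, 50, 0, 0, 0],
    [0.5, -12, -15, 95, 0, 0, -0.14],
    [0.5, -20, -5, 140, 0, 0, -0.29],
    [0.5, -30, 5, 180, 0, 0, -0.43],
    [0.5, -40, 15, 200, 0, 0, -0.58],
    [0.5, -50, 25, 200, 0, 0, -0.73],
    [0.5, -57, 35, 200, 0, 0, -0.87],
    [0.5, -57, 42, 200, 0, 0, -1.01],
  ],
)

```text
clock: 6.95
position: [0.4334, 0.0109, 0.2009]
ee_rot: [0.993, 0.119, 0.0, 0.001]
ft_force: [0.5, -0.1, -0.3]
grip_width: 0.5
grasp_force: 0.0
```

step_arm(
  moves=[
    [0.5, 0, 0, 0, 0, 0, -0.079],
    [0.5, 0, 0, 0, 0, 0, -0.079],
    [0.5, 0, 0, 0, 0, 0, -0.079],
  ],
)

```text
clock: 7.25
position: [0.4341, 0.0106, 0.2005]
ee_rot: [0.997, 0.084, 0.0, 0.0]
ft_force: [-0.9, -0.1, 0.0]
grip_width: 0.499
grasp_force: 0.0
```

Run:
```python
from h import *
o,c=wrist(); cv2.imwrite("pics/w3.png",c["image"]); np.savez("w3.npz",**{k:v for k,v in c.items()})
print(o["clock"],o["position"],o["ee_rot"])
print(proj(c,[[.5076,.0234,.016],[.6245,.043,.014]]))
t=manip.camera("top"); print([ (n,onplane(t,[blobs(t,r)[1][0]],z).round(4)) for n,r,z in(("small",(322,178,355,212),.012),)])
```

```text
7.25 [0.43412828 0.01055597 0.20049084] [9.96503375e-01 8.35524023e-02 5.68769277e-05 1.30759135e-04]
[[322.57784535 135.34090975]
 [322.79228176 -13.58605683]]
[('small', array([[ 0.6418, -0.0698,  0.012 ]]))]
```

View pics/w3.png

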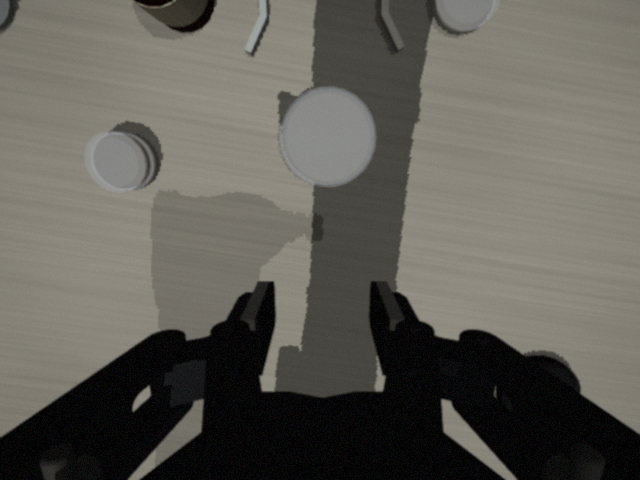

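Run:
```python
from h import *
c=dict(np.load("w3.npz"))
d=cv2.GaussianBlur(c["image"],(5,5),0).astype(int)
m=((d[...,0]-d[...,2])>-4)[70:205,265:400].astype(np.uint8)*255
m=cv2.morphologyEx(m,cv2.MORPH_OPEN,np.ones((9,9)))
k=max(cv2.findContours(m,0,1)[0],key=cv2.contourArea)+np.array([265,70]);e=cv2.fitEllipse(cv2.convexHull(k));print(e)
D=onplane(c,[e[0]],.016)[0]; print("dish",D.round(4))
# lip tips (outer corners) , arm/lip inner bends
T=onplane(c,[[247,50],[402,47],[250,53],[398,51]],.014);print("tips",T.round(4))
B=onplane(c,[[267,14],[382,14]],.014);print("bends",B.round(4),np.linalg.norm(B[0]-B[1]))
for a in (T[:2],T[2:],B): print("mid",a.mean(0).round(4),np.linalg.norm(a[0]-a[1]),np.degrees(np.arctan2(*(a[0]-a[1])[[1,0]]))-90)
p=np.radians(9.6);x=np.array([np.cos(p),np.sin(p)]);y=np.array([-x[1],x[0]])
print("y of dish/tips/bends/topwall/hood in fork axis:",[(n,round(float(q[:2]@x),4),round(float(q[:2]@y),4)) for n,q in(("dish",D),("tips",T[:2].mean(0)),("bend",B.mean(0)),("wall",np.array([.66925,.0506])),("hood",np.array([.6752,.05445])))])
```

```text
((327.86956787109375, 136.19818115234375), (96.00566864013672, 100.7838134765625), 175.85716247558594)
dish [0.5077 0.0185 0.016 ]
tips [[ 0.5667  0.1002  0.014 ]
 [ 0.5915 -0.0324  0.014 ]
 [ 0.5648  0.0974  0.014 ]
 [ 0.5879 -0.0297  0.014 ]]
bends [[ 0.5969  0.0864  0.014 ]
 [ 0.6131 -0.0099  0.014 ]] 0.09764644446545975
mid [0.5791 0.0339 0.014 ] 0.13492931150663814 10.562381150395069
mid [0.5763 0.0338 0.014 ] 0.12916063913461368 10.265445774019085
mid [0.605  0.0382 0.014 ] 0.09764644446545975 9.568312075083995
y of dish/tips/bends/topwall/hood in fork axis: [('dish', 0.5036, -0.0665), ('tips', 0.5766, -0.0632), ('bend', 0.6029, -0.0632), ('wall', 0.6683, -0.0617), ('hood', 0.6748, -0.0589)]
```

step_arm(
  moves=[
    [0.5, 4, -1, -50, 0, 0, 0],
    [0.5, 4, -1, -100, 0, 0, 0],
    [0.5, 4, -1, -150, 0, 0, 0],
    [0.5, 4, -1, -180, 0, 0, 0],
    [0.5, 4, -1, -193, 0, 0, 0],
    [0.5, 4, -1, -200, 0, 0, 0],
    [0.5, 4, -1, -200, 0, 0, 0],
  ],
)

```text
clock: 8.05
position: [0.4388, 0.0103, 0.0007]
ee_rot: [0.997, 0.083, 0.0, 0.0]
ft_force: [0.5, 0.0, 1.0]
grip_width: 0.496
grasp_force: 0.0
```

```bash
python3 wd.py
```

```text
8.05 [0.4388 0.0103 0.0007] [0.5 0.  1. ] dish px ((333.9228515625, 130.2820281982422), (244.0971221923828, 256.561767578125), 5.22547721862793) 48314.5 world [0.5105 0.0189 0.016 ] in tool [ 0.0722  0.0034 -0.0152]
```

step_arm(
  moves=[
    [0.5, 5.9, 1.0, 0, 0, 0, 0],
    [0.5, 10.8, 1.8, 0, 0, 0, 0],
    [0.5, 14.8, 2.5, 0, 0, 0, 0],
    [0.5, 18.7, 3.2, 0, 0, 0, 0],
    [0.5, 23.7, 4.0, 0, 0, 0, 0],
    [0.5, 29.6, 5.0, 0, 0, 0, 0],
    [0.5, 36.5, 6.2, 0, 0, 0, 0],
    [0.5, 44.4, 7.5, 0, 0, 0, 0],
    [0.5, 51.3, 8.7, 0, 0, 0, 0],
    [0.5, 57.2, 9.7, 0, 0, 0, 0],
  ],
)

```text
clock: 9.1
position: [0.4962, 0.0202, 0.0003]
ee_rot: [0.997, 0.083, 0.0, -0.0]
ft_force: [-0.7, 1.1, 1.1]
grip_width: 0.499
grasp_force: 0.4
```

```bash
python3 wd.py
python3 - <<'E'
from h import *
o,c=wrist(); cv2.imwrite("pics/w4.png",c["image"])
E
```

```text
9.1 [4.962e-01 2.020e-02 3.000e-04] [-0.7  1.1  1.1] dish px ((323.7823181152344, 180.88172912597656), (231.84130859375, 237.41265869140625), 154.42343139648438) 42296.0 world [0.5496 0.0294 0.016 ] in tool [ 0.0542 -0.0002 -0.0157]
```

View pics/w4.png

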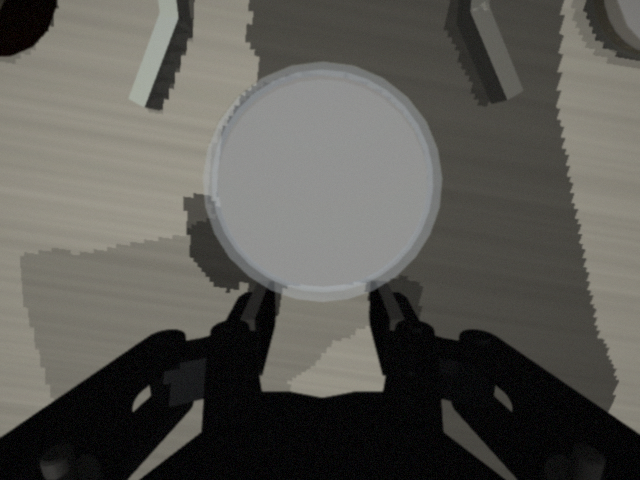

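step_arm(
  moves=[
    [0.5, 4.9, 0.8, 0, 0, 0, 0],
    [0.5, 10.8, 1.8, 0, 0, 0, 0],
    [0.5, 16.8, 2.8, 0, 0, 0, 0],
    [0.5, 22.7, 3.8, 0, 0, 0, 0],
    [0.5, 28.6, 4.8, 0, 0, 0, 0],
    [0.5, 34.5, 5.8, 0, 0, 0, 0],
    [0.5, 40.4, 6.8, 0, 0, 0, 0],
    [0.5, 46.3, 7.8, 0, 0, 0, 0],
    [0.5, 52.3, 8.8, 0, 0, 0, 0],
    [0.5, 58.2, 9.8, 0, 0, 0, 0],
  ],
)

```text
clock: 10.2
position: [0.5542, 0.0299, 0.0003]
ee_rot: [0.997, 0.083, 0.0, 0.0]
ft_force: [-0.9, 0.6, -0.4]
grip_width: 0.498
grasp_force: 0.3
```

```bash
python3 wd.py
```

```text
10.2 [5.542e-01 2.990e-02 3.000e-04] [-0.9  0.6 -0.4] dish px ((323.2917785644531, 181.00857543945312), (232.9890594482422, 237.44517517089844), 151.11627197265625) 42284.0 world [0.6075 0.0393 0.016 ] in tool [ 0.0541 -0.0004 -0.0157]
```

step_arm(
  moves=[
    [0.5, 3.0, 0.5, 0, 0, 0, 0],
    [0.5, 6.9, 1.2, 0, 0, 0, 0],
    [0.5, 10.8, 1.8, 0, 0, 0, 0],
    [0.5, 13.8, 2.3, 0, 0, 0, 0],
    [0.5, 16.8, 2.8, 0, 0, 0, 0],
    [0.5, 19.7, 3.3, 0, 0, 0, 0],
    [0.5, 22.7, 3.8, 0, 0, 0, 0],
    [0.5, 25.6, 4.3, 0, 0, 0, 0],
    [0.5, 28.6, 4.8, 0, 0, 0, 0],
    [0.5, 31.5, 5.3, 0, 0, 0, 0],
  ],
)

```text
clock: 11.25
position: [0.5852, 0.0351, 0.0003]
ee_rot: [0.997, 0.083, -0.0, 0.0]
ft_force: [-2.9, -0.0, 1.3]
grip_width: 0.498
grasp_force: 1.3
```

```bash
python3 wd.py
python3 - <<'E'
from h import *
o,c=wrist(); cv2.imwrite("pics/w5.png",c["image"])
E
```

```text
11.25 [5.852e-01 3.510e-02 3.000e-04] [-2.9 -0.   1.3] dish px ((322.85546875, 182.81890869140625), (231.279541015625, 234.2285919189453), 130.13377380371094) 41323.0 world [0.6379 0.0445 0.016 ] in tool [ 0.0535 -0.0006 -0.0157]
```

View pics/w5.png

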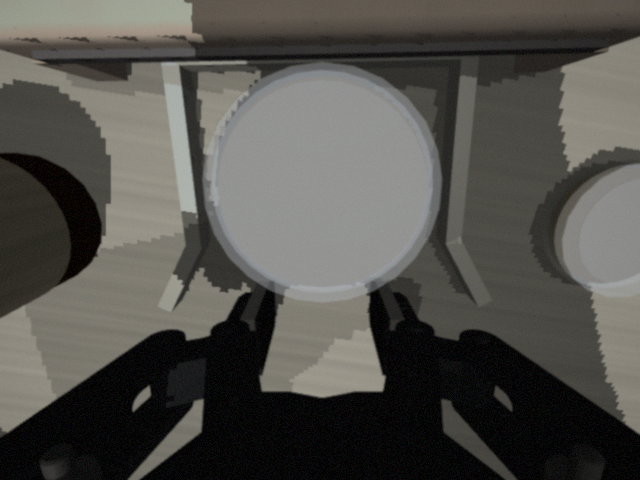

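step_arm(
  moves=[
    [0.5, 2.0, 0.3, 0, 0, 0, 0],
    [0.5, 4.4, 0.7, 0, 0, 0, 0],
    [0.5, 6.9, 1.2, 0, 0, 0, 0],
    [0.5, 9.4, 1.6, 0, 0, 0, 0],
    [0.5, 11.8, 2.0, 0, 0, 0, 0],
    [0.5, 14.3, 2.4, 0, 0, 0, 0],
    [0.5, 16.8, 2.8, 0, 0, 0, 0],
    [0.5, 18.7, 3.2, 0, 0, 0, 0],
    [0.5, 20.7, 3.5, 0, 0, 0, 0],
    [0.5, 21.7, 3.7, 0, 0, 0, 0],
  ],
)

```text
clock: 12.35
position: [0.6071, 0.0389, 0.0003]
ee_rot: [0.997, 0.083, 0.0, 0.0]
ft_force: [-2.7, 0.2, 1.2]
grip_width: 0.497
grasp_force: 1.0
```

step_arm(
  moves=[
    [0.5, 1.0, 0.2, 0, 0, 0, 0],
    [0.5, 2.0, 0.3, 0, 0, 0, 0],
    [0.5, 3.0, 0.5, 0, 0, 0, 0],
    [0.5, 4.0, 0.7, 0, 0, 0, 0],
  ],
)

```text
clock: 12.75
position: [0.6109, 0.0395, 0.0003]
ee_rot: [0.997, 0.083, 0.0, 0.0]
ft_force: [-1.3, 0.5, -0.1]
grip_width: 0.502
grasp_force: 1.0
```

step_arm(
  moves=[
    [0.5, 1.0, 0.2, 0, 0, 0, 0],
    [0.5, 2.0, 0.3, 0, 0, 0, 0],
    [0.5, 3.0, 0.5, 0, 0, 0, 0],
  ],
)

```text
clock: 13.05
position: [0.614, 0.04, 0.0003]
ee_rot: [0.997, 0.083, 0.0, 0.0]
ft_force: [-2.3, 0.5, -0.2]
grip_width: 0.503
grasp_force: 1.0
```

step_arm(
  moves=[
    [0.5, 1.0, 0.2, 0, 0, 0, 0],
    [0.5, 2.0, 0.3, 0, 0, 0, 0],
    [0.5, 2.0, 0.3, 0, 0, 0, 0],
  ],
)

```text
clock: 13.35
position: [0.6157, 0.0404, 0.0003]
ee_rot: [0.997, 0.083, -0.0, 0.0]
ft_force: [-2.9, 0.3, 1.9]
grip_width: 0.499
grasp_force: 1.7
```

step_arm(
  moves=[
    [0.5, 1.0, 0.2, 0, 0, 0, 0],
    [0.5, 2.0, 0.3, 0, 0, 0, 0],
    [0.5, 2.0, 0.3, 0, 0, 0, 0],
  ],
)

```text
clock: 13.65
position: [0.6169, 0.0406, 0.0002]
ee_rot: [0.997, 0.083, -0.001, 0.0]
ft_force: [-7.1, -0.9, 4.4]
grip_width: 0.497
grasp_force: 3.7
```

step_arm(
  moves=[
    [0.5, 1.0, 0.2, 0, 0, 0, 0],
    [0.5, 2.0, 0.3, 0, 0, 0, 0],
    [0.5, 2.0, 0.3, 0, 0, 0, 0],
  ],
)

```text
clock: 13.95
position: [0.6197, 0.041, 0.0003]
ee_rot: [0.997, 0.083, -0.0, 0.0]
ft_force: [-3.3, 0.3, 1.0]
grip_width: 0.497
grasp_force: 1.9
```

step_arm(
  moves=[
    [0.5, 0.5, 0.1, 0, 0, 0, 0],
    [0.5, 1.0, 0.2, 0, 0, 0, 0],
  ],
)

```text
clock: 14.15
position: [0.6207, 0.0412, 0.0002]
ee_rot: [0.997, 0.083, -0.0, 0.0]
ft_force: [-4.4, -0.7, 2.1]
grip_width: 0.498
grasp_force: 2.3
```

```bash
python3 wd.py
```

```text
14.15 [6.207e-01 4.120e-02 2.000e-04] [-4.4 -0.7  2.1] dish px ((320.1552429199219, 212.41502380371094), (172.4394073486328, 226.2948455810547), 93.3672866821289) 19727.5 world [0.6621 0.0497 0.016 ] in tool [ 0.0422 -0.0016 -0.0158]
```

step_arm(
  moves=[
    [0.5, 0.5, 0.1, 0, 0, 0, 0],
    [0.5, 0.5, 0.1, 0, 0, 0, 0],
  ],
)

```text
clock: 14.4
position: [0.6216, 0.0412, 0.0003]
ee_rot: [0.997, 0.083, 0.0, 0.0]
ft_force: [-3.1, 0.5, 1.0]
grip_width: 0.502
grasp_force: 1.6
```

step_arm(
  moves=[
    [0.5, 0.5, 0.1, 0, 0, 0, 0],
    [0.5, 0.5, 0.1, 0, 0, 0, 0],
  ],
)

```text
clock: 14.6
position: [0.6221, 0.0414, 0.0004]
ee_rot: [0.997, 0.083, 0.0, -0.0]
ft_force: [-3.9, 0.4, -0.1]
grip_width: 0.502
grasp_force: 1.4
```

step_arm(
  moves=[
    [0.5, 0.5, 0.1, 0, 0, 0, 0],
    [0.5, 0.5, 0.1, 0, 0, 0, 0],
  ],
)

```text
clock: 14.8
position: [0.6226, 0.0414, 0.0004]
ee_rot: [0.997, 0.083, 0.0, 0.0]
ft_force: [-2.7, 1.8, 1.3]
grip_width: 0.498
grasp_force: 1.2
```

step_arm(
  moves=[
    [0.5, 0.5, 0.1, 0, 0, 0, 0],
    [0.5, 1.0, 0.2, 0, 0, 0, 0],
    [0.5, 1.0, 0.2, 0, 0, 0, 0],
  ],
)

```text
clock: 15.1
position: [0.6236, 0.0416, 0.0004]
ee_rot: [0.997, 0.083, 0.0, 0.0]
ft_force: [-2.8, 0.5, -0.7]
grip_width: 0.5
grasp_force: 1.2
```

step_arm(
  moves=[
    [0.5, 0.5, 0.1, 0, 0, 0, 0],
    [0.5, 1.0, 0.2, 0, 0, 0, 0],
    [0.5, 1.0, 0.2, 0, 0, 0, 0],
  ],
)

```text
clock: 15.4
position: [0.6239, 0.0417, 0.0002]
ee_rot: [0.997, 0.083, -0.001, 0.0]
ft_force: [-5.4, -1.4, 2.9]
grip_width: 0.498
grasp_force: 2.7
```

step_arm(
  moves=[
    [0.5, 0.5, 0.1, 0, 0, 0, 0],
    [0.5, 1.0, 0.2, 0, 0, 0, 0],
    [0.5, 1.0, 0.2, 0, 0, 0, 0],
  ],
)

```text
clock: 15.7
position: [0.6241, 0.0417, 0.0001]
ee_rot: [0.997, 0.083, -0.001, 0.0]
ft_force: [-9.2, -1.5, 5.7]
grip_width: 0.505
grasp_force: 4.6
```

step_arm(
  moves=[
    [0.5, 0.4, 0.1, 0, 0, 0, 0],
    [0.5, 0.4, 0.1, 0, 0, 0, 0],
  ],
)

```text
clock: 15.9
position: [0.6241, 0.0417, 0.0001]
ee_rot: [0.997, 0.083, -0.002, 0.0]
ft_force: [-12.4, -1.0, 6.7]
grip_width: 0.496
grasp_force: 5.4
```

Run:
```python
from h import *
o=manip.get_obs();print(o["position"],o["ft_force"],o["grasp_force"])
t=manip.camera("top")
cv2.imwrite("pics/t6.png",cv2.resize(t["image"][90:240,200:400],None,fx=4,fy=4,interpolation=cv2.INTER_CUBIC))
```

```text
[6.24131929e-01 4.16870459e-02 8.87677686e-05] [-12.43782087  -0.95418511   6.69318629] 5.415933541953564
```

Over 12 N with no motion, past the catch bump: this is the hard stop. I'll back off and rise clear.

step_arm(
  moves=[
    [0.5, -2.0, -0.3, 0, 0, 0, 0],
    [0.5, -5.0, -0.8, 0, 0, 0, 0],
    [0.5, -12, -2, 0, 0, 0, 0],
    [0.5, -30, -5, 0, 0, 0, 0],
    [0.5, -55, -9, 0, 0, 0, 0],
    [0.5, -90, -15, 20, 0, 0, 0],
    [0.5, -110, -18, 60, 0, 0, 0],
    [0.5, -120, -20, 100, 0, 0, 0],
    [0.5, -120, -20, 100, 0, 0, 0],
  ],
)

```text
clock: 16.85
position: [0.5077, 0.0219, 0.1055]
ee_rot: [0.997, 0.083, 0.004, 0.001]
ft_force: [0.9, -0.3, -0.3]
grip_width: 0.5
grasp_force: 0.0
```

Run:
```python
from h import *
o,c=wrist();print(o["clock"],o["position"]); cv2.imwrite("pics/w7.png",c["image"])
print(proj(c,[[.6760,.0508,.016]]))
```

```text
16.85 [0.50768617 0.0218885  0.10548727]
[[321.76276104 -40.34435293]]
```

View pics/w7.png

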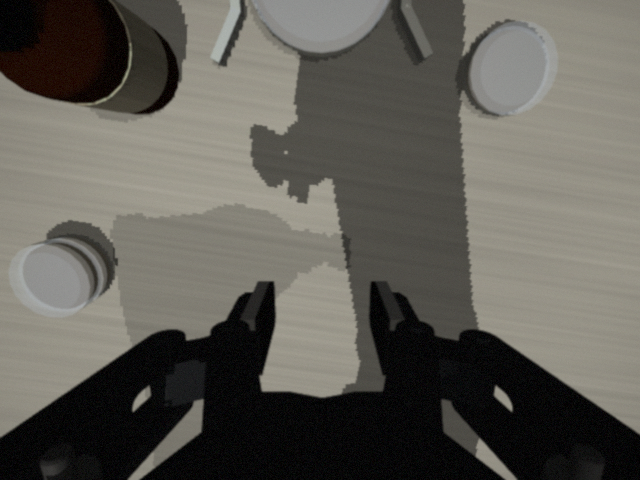

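```bash
python3 -c "
from workcell import manip
print(manip.hand_in())"
```

```text
the job is handed in; nothing more can be done
None
```

The dish is in the fork against its back wall, and the fork was pushed in past the spring catch (about 7 N) to a firm stop. It held there at about 12 N along the push (about 14 N in all) without moving. I then backed the gripper clear and handed the job in at about 17 s; no verdict came back, and I judged "fully home" from the forces and positions because the seat pin can't be read.

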